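# Battery into the kitchen radio

## Task

First open the radio's battery bay: press the orange catch of the flush grey cover down flush and slide the cover all the way under the deck, until the catch springs up again. Then take the battery out of its charger, stand it upright on the worktop and let go so as to take it the other way, across its thin side, and lower it upright, without dropping it, onto the floor of the bay between the two ribs. Then press the catch and slide the cover fully shut until the catch springs up, leaving the jars, mill, bottle, shaker and garlic where they stand.

Things in the scene. Friction and masses are not known exactly. Their poses are not given: they have to be found in the camera images.
- radio: Black kitchen radio lying back up, fixed: 140 (x) x 320 (y) x 85 (z) mm, origin at the centre of its underside, z up. Channel along y, |x| < 44 mm, between rims 85 mm high (aerial up to 91). At y = -146 to +20 mm a sliding cover, top at z = 77 mm, shuts the channel; at y = 20 to 160 a fixed deck (top 85 mm) with vent slots, under which the cover slides. Open, the cover frees y = -146 to -30.
- cover (a joint): The radio's flat grey sliding cover: m, 0 = shut, 0.115 = fully open, growing along the radio's +y. It has no handle: press closed fingers on it (best on the catch) and drag; 1.5 N of friction, 4 N s/m damping. Open, only 50 mm of it stays in sight, before the deck.
- catch (a joint): Spring detent button of the cover: m, 0 = up, grows as pressed, at most 6 mm; 1.4 N + 1.2 N/mm. At 4 mm it is flush with the cover. Up, it locks the cover at either end of its travel (1 mm of play); pressed over 3 mm it lets the cover slide. In between it is kept about 3 mm down by itself; at either end it springs up once released.
- catch_top (a point): Centre of the top of the catch: orange round button, 18 mm across, 4 mm proud of the cover (81 mm above the radio's underside), on the centre line, 25 mm from the cover's bay end: at the radio's y = -120 mm when shut, -5 mm when open. It moves with cover and catch; axes as the radio's.
- bay (a point): Centre of the floor of the bay (73 mm below the rims; radio's y = -87.5 mm), axes as the radio's. The bay is 70 mm wide in x, 116 mm long in y under the open cover. Two ribs along x, 8 mm high, 4 mm thick, leave a 35 mm gap in y about this centre: there the battery stands, its 58 mm length along x, either way round; beyond the ribs is room for fingers.
- battery: Blue battery pack with white panels on its broad sides, 28 (x) x 58 (y) x 50 (z) mm, 0.14 kg, origin at the centre of its underside, z up. It stands in the charger to begin with.
- charger: White charging stand, fixed, origin at the centre of its underside: foot 60 (x) x 66 (y) x 12 (z) mm. The battery stands on the foot, axes along the charger's, between two walls 50 mm long, as high as the battery (top at 62 mm), 2 mm from its broad faces (|x| = 16 to 21 mm, to 28 below z = 30). Its narrow ends (y) are open: here it can be gripped only across its 58 mm length.
- pepper_mill: Bystander standing loose: turned wooden pepper mill, 58 mm across, 130 mm tall; origin at the centre of its underside.
- honey_jar: Bystander standing loose: honey jar with a dark brown lid, 64 mm across, 99 mm tall; origin at the centre of its underside.
- jam_jar: Bystander standing loose: jam jar with a pale lid, 68 mm across, 84 mm tall; origin at the centre of its underside.
- oil_bottle: Bystander standing loose: square olive-oil bottle with a black pourer, 63 mm across, 265 mm tall; origin at the centre of its underside.
- shaker_0: Bystander standing loose: small salt shaker with pale body and white cap, 31 mm across, 42 mm tall; origin at the centre of its underside.
- garlic: Bystander standing loose: bulb of garlic, 56 mm across, 56 mm tall; origin at the centre of its underside.
- paprika: Bystander standing loose: spice jar with a green cap, 46 mm across, 106 mm tall; origin at the centre of its underside.

How it is judged:
By the outcome, as a careful person would: the job done as asked, in the order asked, and still so for the second after the job is handed in, with the robot touching nothing.
It also fails if it takes over 72 s, if anything falls off the work surface, if the arm or the gripper's body presses on something with over 40 N, if the wrist force passes 120 N, or if a joint passes its speed limit or range.

## Robot

A 6-joint arm with a two-finger parallel gripper is mounted at the origin on a cart in front of the work surface, level with it; the furniture and walls round the work are solid. World frame = base frame: x ahead of the robot, y to its left, z up, the work surface at z = 0. Lengths are in m, angles in rad, forces in N, time in s.
With the tool pointing down it reaches from about 0.425 to 0.95 m from the base axis. Payload 3.5 kg.
Tool frame: the origin (TCP) lies at the very end of the fingers, on their centre line; the grasp point (between the pads) lies 19 mm behind it; z points along the fingers, y is the line along which they close (so a half turn about z gives the same grasp; the last joint's range is limited). The gripper opens to 85 mm and grips with 20 to 120 N. Pads are 22 mm wide; open, the fingers measure 114 mm over their backs; the gripper's body (76 mm by 85 mm) begins 54 mm behind the grasp point. The pads swing forward as they close: fully open they stand 13 mm farther back than shut.
Start: joints at [1.174, 0.286, 1.577, -0, 1.279, -0.15], TCP at [0.165, 0.655, 0.231] pointing down, gripper open.
Joint ranges: [-2.77, 2.77], [-0.9, 2.22], [0.21, 2.48], [-1.53, 4.67], [0.24, 2.81], [-2.84, 2.84]. Speed limits (rad/s): [2.79, 2.79, 3.14, 3.14, 3.14, 3.14].

## Interface

Orientations are given as a unit quaternion [x, y, z, w].
In Python, from plant import get_state, read_camera, sign_off, recognise gives the robot as it stands.
- The arm moves only by the tool arm_command, never from a script. Its argument "steps" is a list of rows, each an object with "translation": the shift along the tool's x, y, z scaled (see below), a list of three; "twist": the turn, a rotation vector about the tool's x, y, z scaled (see below), a list of three; "fingers": the opening, from -1 (shut) to 1 (fully open). In form: [{"translation": [x, y, z], "twist": [rx, ry, rz], "fingers": fingers}, ...]. A call has 1 to 5 rows; each row is the pose to reach, as a shift and turn from the pose commanded when the call began, along the tool's axes at that moment; what a row does not reach only later rows make up. The controller multiplies each number of a shift by 75 cm and each number of a turn by 60 degrees. A row lasts 1/8 s, in which the tool goes at most 62.5 mm and 10.7 degrees, less where a joint would pass 70% of its speed; a pose out of reach is approached as far as the arm can. A call with a number of a shift or a turn outside -1 to 1 is refused whole. A call with a gripper value outside its range is refused whole. The fingers move at their own pace and stop on an object; "grip_force" is the grip in N (left out, the last holds). Time passes only in rows, so rows that repeat a pose let the fingers close. It gives the time, the measured TCP pose, the force, the opening and the grip force at its end, in the units of the state.
- get_state(): the state, without advancing time (a new reading comes with each control period).
- read_camera(name): name is "scene" or "top"; returns a dict with "pixels" (384x512x3 uint8, red, green, blue), "K" (3x3 intrinsics, pixels), "k1" (the pictures are not rectified: a ray, as slopes to the right and down, at radius r is drawn at 1 + k1 r^2 times it, then the intrinsics apply), "R" (3x3) and "t" (3): a world point X has camera coordinates R X + t. Camera axes: x right, y down, z forward; pixel columns grow to the right and rows downward; lengths in m; the calibration is good to about 2 mm. A picture is of the moment at which its call begins. There is no depth.
- sign_off(): hands the job in; it is judged then, once.
Trained networks look in a picture, given as the dict that the camera call returned (one of the last four; its "shot" number tells which), for a name from the list of things; names that differ only in an ending like _2 or _b are one class to them, and where a whole thing is asked for, a point or a joint stands for the part that bears it (a point fixed in the world has none). Each returns a list of dicts, best first, with "conf" (0 to 1); they miss things now and then, are a little off and sometimes report something else, mostly with a low value. They report only what shows in the picture. A call takes as long as a camera call.
- recognise(picture, query): "point" ([row, column] in pixels, amid what is visible of it).
The state is a dict: "time": time; "qpos": joint angles; "dq": joint speeds; "joint_efforts": joint torques, N m; "eef_pos": TCP position; "tcp_rot": TCP orientation; "contact_force": force on the tool from outside, world axes, zero at the start; "wrist_torque": the same for the moment, N m; "opening": opening from 0.0 (shut) to 1.0 (fully open); "finger_force": force on a finger pad.
Only numpy, scipy, OpenCV 4.12 (cv2) and the standard library are available. Lean on these libraries where they do the work, as an engineer would, in place of code of your own. Each camera call takes 0.05 s, during which the arm holds its last target. There are 200 camera calls.

## Working session

There is one attempt and no reset: what is moved stays moved. The work goes in short steps, Python scripts to look and compute and a tool call to move; the robot and the scene stay as the last step left them, time stands still between calls to the robot, and variables do not carry over. Pictures are saved under pics/ and viewed, at most 10 in all, crops included, and the job is handed in when it is done.

Besides the shell and the picture viewer there is one more tool, called after "Call:" by a JSON object that holds its "op" and its "data", one argument or row to a line. arm_command: Moves the arm, as the interface text tells. Shifts and turns lie within -1 to 1; 1 stands for 75 cm of shift or 60 degrees of turn. Its arguments: {"type":"object","properties":{"steps":{"type":"array"},"grip_force":{"type":"number"}},"required":["steps"]}

```bash
ls; mkdir -p pics
python3 - <<'E'
from plant import *
import cv2,numpy as np
s=get_state();print({k:np.round(v,3) for k,v in s.items()})
for n in("scene","top"):
    p=read_camera(n);cv2.imwrite(f"pics/{n}0.png",p["pixels"][:,:,::-1])
    print(n,p["K"],p["k1"],p["R"],p["t"])
    for q in["radio","catch_top","cover","bay","battery","charger","pepper_mill","honey_jar","jam_jar","oil_bottle","shaker_0","garlic","paprika"]:
        print(q,[(np.round(d["point"],1),round(d["conf"],2)) for d in recognise(p,q)[:2]])
E
```

```text
pics
{'time': np.float64(0.0), 'qpos': array([ 1.174,  0.287,  1.578, -0.   ,  1.279, -0.15 ]), 'dq': array([-0.001, -0.001,  0.001,  0.001,  0.001,  0.001]), 'joint_efforts': array([-1.0000e-03, -4.0599e+01, -2.9263e+01, -0.0000e+00,  6.0000e-03,
        0.0000e+00]), 'eef_pos': array([0.165, 0.654, 0.23 ]), 'tcp_rot': array([ 0.123,  0.992, -0.001, -0.   ]), 'contact_force': array([0.067, 0.266, 0.073]), 'wrist_torque': array([-0.082,  0.077, -0.01 ]), 'finger_force': np.float64(0.0), 'opening': np.float64(1.001)}
scene [[417.67231037   0.         252.24409865]
 [  0.         417.67231037 190.58837106]
 [  0.           0.           1.        ]] -0.02638661923533685 [[ 0.81110793 -0.58488675  0.00338038]
 [-0.22314845 -0.31478927 -0.92255758]
 [ 0.54065581  0.74753944 -0.38584465]] [-0.45835313  0.21671797  0.87383706]
radio [(array([192., 189.]), 0.9)]
catch_top []
cover [(array([186.1, 199.9]), 0.71)]
bay [(array([194.1, 188.9]), 0.74), (array([236.8, 193.8]), 0.53)]
battery [(array([247.3, 295. ]), 0.88)]
charger [(array([259.8, 285.4]), 0.94)]
pepper_mill [(array([236.2, 338.9])
[... 475 characters left out ...]

 [-0.99404336 -0.00258564 -0.1089546 ]
 [ 0.10883766  0.02846458 -0.99365192]] [0.02024344 0.55835947 1.1177955 ]
radio [(array([223.4, 178.8]), 0.93)]
catch_top [(array([201.2, 339.1]), 0.21)]
cover [(array([215.9, 203.4]), 0.9)]
bay [(array([220.6, 176.6]), 0.61)]
battery [(array([202.2, 338.9]), 0.56)]
charger [(array([209.6, 334. ]), 0.69), (array([204.6, 337.7]), 0.53)]
pepper_mill [(array([158.3, 351.8]), 0.97)]
honey_jar [(array([241.2, 329.3]), 0.82)]
jam_jar [(array([170.3, 199.7]), 0.77)]
oil_bottle [(array([204.5, 337.2]), 0.74), (array([122.3, 264.4]), 0.43)]
shaker_0 []
garlic [(array([256.3, 262.7]), 0.61)]
paprika [(array([186.4, 151.9]), 0.94), (array([203.5, 338.8]), 0.51)]
```

Run:
```python
import cv2
for n,(x0,y0,x1,y1) in{"scene":(130,100,380,320),"top":(90,90,390,300)}.items():
    i=cv2.imread(f"pics/{n}0.png")[y0:y1,x0:x1]
    cv2.imwrite(f"pics/{n}0c.png",cv2.resize(i,None,fx=2.6,fy=2.6,interpolation=cv2.INTER_CUBIC))
```

```text
(no output)
```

View pics/scene0c.png

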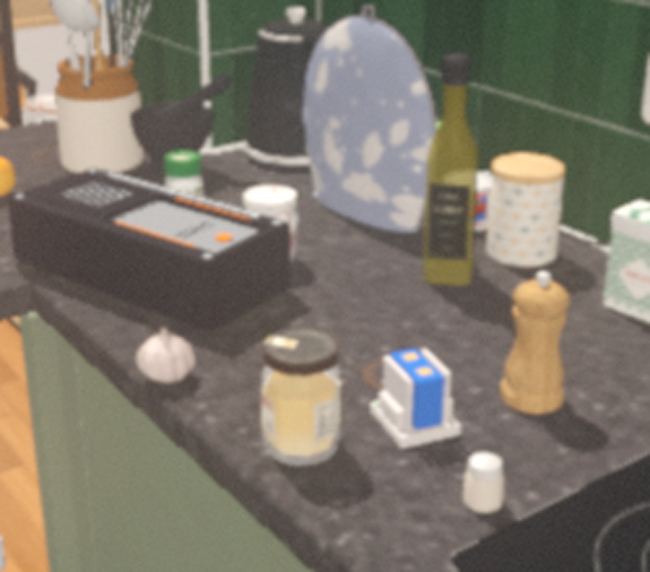

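View pics/top0c.png

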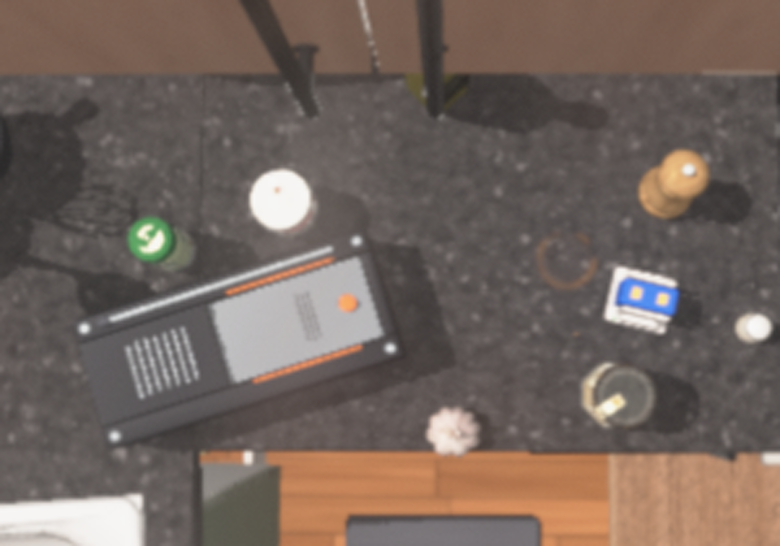

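The scene view shows the radio with its orange catch near pixel (216,192), and the charger with the blue battery near (295,248). In the top view the catch is at (223,207), the battery top at (339,204), and the radio's four corner screws are clear. The arm is out of view.

```bash
cat > h.py <<'E'
import numpy as np,cv2
from scipy.optimize import least_squares
from scipy.spatial.transform import Rotation as Ro
from plant import *
def proj(p,X):
    c=np.atleast_2d(X)@np.array(p["R"]).T+p["t"]; s=c[:,:2]/c[:,2:]
    s=s*(1+p["k1"]*(s**2).sum(1,keepdims=True)); K=np.array(p["K"])
    return s*[K[0,0],K[1,1]]+K[:2,2]
def onplane(p,uv,z):
    f=lambda a:(proj(p,[a[0],a[1],z])-uv).ravel()
    return least_squares(f,[.6,0]).x
def tri(p,uv,q,wv):
    return least_squares(lambda a:np.r_[(proj(p,a)-uv).ravel(),(proj(q,a)-wv).ravel()],[.6,0,.06])
def blobs(p,lo,hi,win,mina=4):   # HSV mask inside window (u0,v0,u1,v1)
    h=cv2.cvtColor(p["pixels"],cv2.COLOR_RGB2HSV); m=cv2.inRange(h,np.array(lo),np.array(hi))
    w=np.zeros_like(m);u0,v0,u1,v1=win;w[v0:v1,u0:u1]=1;m=m*w
    n,l,st,c=cv2.connectedComponentsWithStats(m)
    return [(c[i].round(2),st[i].tolist()) for i in range(1,n) if st[i,4]>=mina],m
def yaw():  # tool y direction in world, deg
    y=Ro.from_quat(get_state()["tcp_rot"]).as_matrix()[:,1];return np.degrees(np.arctan2(y[1],y[0]))
E
python3 - <<'E'
from h import *
T=read_camera("top");S=read_camera("scene")
for p,w,bw in((T,(205,190,245,225),(322,188,356,216)),(S,(195,175,240,205),(272,228,310,270))):
    print("orange",[b for b in blobs(p,(5,120,120),(22,255,255),w)[0]])
    print("gold",[b for b in blobs(p,(8,40,140),(30,255,255),bw,2)[0]])
    b,m=blobs(p,(100,110,60),(130,255,255),bw);print("blue",b)
    c=max(cv2.findContours(m,0,1)[0],key=len);print(cv2.minAreaRect(c),cv2.approxPolyDP(cv2.convexHull(c),1.5,True).reshape(-1,2).tolist())
print("white",blobs(T,(0,0,170),(180,60,255),(115,170,250,265),2)[0])
for n,h in dict(pepper_mill=.065,honey_jar=.05,jam_jar=.042,shaker_0=.021,garlic=.028,paprika=.053,oil_bottle=.13).items():
    for p in(T,S):
        r=recognise(p,n)
        print(n,p is T,[(onplane(p,np.array(d["point"])[::-1],h).round(3),round(d["conf"],2)) for d in r[:2]])
E
```

```text
orange [(array([210.07, 191.64]), [205, 190, 12, 5, 14]), (array([223.5, 206. ]), [221, 204, 6, 5, 26]), (array([226.17, 223.67]), [224, 223, 5, 2, 6])]
gold [(array([334.2, 202.5]), [333, 201, 3, 4, 10]), (array([344.25, 204.58]), [343, 203, 4, 4, 12])]
blue [(array([338.83, 203.69]), [327, 197, 24, 14, 163])]
((338.8705749511719, 203.58233642578125), (22.777700424194336, 9.870335578918457), 12.528807640075684) [[328, 200], [332, 197], [350, 201], [349, 210], [327, 206]]
orange [(array([211.12, 180.09]), [198, 176, 27, 9, 34]), (array([215.69, 191.  ]), [214, 190, 5, 3, 13])]
gold [(array([287.5 , 236.67]), [286, 236, 4, 2, 6]), (array([275.6, 238.8]), [275, 238, 2, 3, 5]), (array([273.48, 245.  ]), [272, 240, 5, 10, 21]), (array([292.71, 242.43]), [291, 242, 4, 2, 7])]
blue [(array([292.69, 250.48]), [281, 235, 19, 29, 245])]
((292.1828918457031, 247.8214874267578), (30.629959106445312, 14.705428123474121), 72.25532531738281) [[282, 235], [292, 237], [298, 243], [298, 262], [289, 262]]
white [(array([197.34, 173.15]), [186, 170, 23, 9, 149]), (array([147.77, 181.7 ]), [143, 176, 10
[... 831 characters left out ...]
[147, 238, 1, 2, 2]), (array([133.67, 257.11]), [132, 256, 4, 3, 9]), (array([185.  , 263.75]), [184, 263, 3, 2, 4])]
pepper_mill True [(array([ 0.639, -0.25 ]), 0.65)]
pepper_mill False [(array([ 0.609, -0.276]), 0.9)]
honey_jar True []
honey_jar False [(array([ 0.408, -0.194]), 0.56)]
jam_jar True [(array([0.613, 0.172]), 0.59)]
jam_jar False [(array([0.675, 0.252]), 0.72)]
shaker_0 True []
shaker_0 False [(array([ 0.481, -0.345]), 0.86)]
garlic True [(array([ 0.371, -0.017]), 0.79)]
garlic False [(array([ 0.366, -0.025]), 0.68)]
paprika True []
paprika False [(array([0.616, 0.397]), 0.68)]
oil_bottle True [(array([ 0.721, -0.005]), 0.61)]
oil_bottle False [(array([ 0.732, -0.033]), 0.93)]
```

Run:
```python
from h import *
T=read_camera("top");S=read_camera("scene")
sc=np.array([onplane(T,np.array(u),.085) for u in((226.71,182),(122,216),(240,223.29),(133.67,257.11))])
print("screws",sc.round(4),"centre",sc.mean(0).round(4))
d=(sc[1]-sc[0]+sc[3]-sc[2]);d/=np.linalg.norm(d);print("radio y",d.round(4),np.degrees(np.arctan2(d[1],d[0])), np.linalg.norm(sc[1]-sc[0]),np.linalg.norm(sc[0]-sc[2]))
ex=sc[0]-sc[2]+sc[1]-sc[3];print("from x",np.degrees(np.arctan2(ex[1],ex[0]))+90)
r=tri(T,[223.5,206],S,[215.69,191]);print("catch",r.x.round(4),r.fun.round(2))
c=sc.mean(0);xr=np.array([d[1],-d[0]]);print("catch in radio",(r.x[:2]-c)@xr,(r.x[:2]-c)@d)
for z in(.081,):print(onplane(T,np.array([223.5,206]),z),onplane(S,np.array([215.69,191]),z))
# predicted screws in the scene
g=[tri(T,a,S,b) for a,b in(((334.2,202.5),(287.5,236.67)),((344.25,204.58),(292.71,242.43)))]
P=np.array([q.x for q in g]);print("gold",P.round(4),[q.fun.round(2) for q in g],"mid",P.mean(0).round(4))
Q=np.array([onplane(T,np.array(a),.062) for a in((334.2,202.5),(344.25,204.58),(338.85,203.6))]);print("on plane",Q.round(4))
v=Q[0]-Q[1];print("batt y yaw",np.degrees(np.arctan2(v[1],v[0])),np.linalg.norm(v))
Q=np.array([onplane(S,np.array(a),.062) for a in((287.5,236.67),(292.71,242.43))]);v=Q[0]-Q[1];print(Q.round(4),np.degrees(np.arctan2(v[1],v[0])))
# blue silhouette fit: battery top face (top view), top+end (scene)
def mask(p,w): return blobs(p,(98,80,40),(132,255,255),w)[1]
obs=[cv2.GaussianBlur((mask(p,w)>0).astype(np.float32),(0,0),1) for p,w in((T,(318,186,360,220)),(S,(270,226,312,272)))]
def model(a):
    x,y,t,z=a;c,s=np.cos(t),np.sin(t);out=[]
    def W(l): l=np.array(l);return np.c_[x+c*l[:,0]-s*l[:,1],y+s*l[:,0]+c*l[:,1],l[:,2]+z]
    top=W([(-.014,-.029,0),(.014,-.029,0),(.014,.029,0),(-.014,.029,0)])
    end=W([(-.014,-.029,0),(.014,-.029,0),(.014,-.029,-.05),(-.014,-.029,-.05)])
    for p,fs in((T,(top,end)),(S,(top,end))):
        m=np.zeros((384*4,512*4),np.uint8)
        for f in fs: cv2.fillConvexPoly(m,((proj(p,f)+.5)*4*16).round().astype(int),255,shift=4)
        out.append(cv2.GaussianBlur(cv2.resize(m,(512,384),interpolation=cv2.INTER_AREA)/255.,(0,0),1))
    return out
from scipy.optimize import minimize
cost=lambda a:sum(((o-m)**2).sum() for o,m in zip(obs,model(a)))
x0=np.r_[P[:,:2].mean(0),np.radians(-10),.062]
r=minimize(cost,x0,method="Nelder-Mead",options=dict(initial_simplex=[x0]+[x0+np.eye(4)[i]*[.006,.006,.15,.006][i] for i in range(4)],maxiter=250))
print("fit",r.x.round(4),np.degrees(r.x[2]),r.fun,sum((o**2).sum() for o in obs))
```

```text
screws [[0.5699 0.0869]
 [0.4769 0.3692]
 [0.4594 0.0502]
 [0.3676 0.3334]] centre [0.4685 0.2099]
radio y [-0.3105  0.9506] 108.0911871788606 0.29716887713278917 0.1164076652472196
from x 108.24570301734663
catch [0.5055 0.0954 0.0788] [-0.03  0.04  0.06 -0.  ]
catch in radio -0.0003306339682717679 -0.12038563516989287
[0.50550221 0.09510443] [0.50275042 0.0909729 ]
gold [[ 0.5181 -0.2046  0.0624]
 [ 0.5119 -0.2314  0.0616]] [array([ 0.21, -0.3 , -0.31,  0.05]), array([ 0.03, -0.04, -0.04,  0.01])] mid [ 0.515 -0.218  0.062]
on plane [[ 0.5173 -0.2041]
 [ 0.5118 -0.2312]
 [ 0.5144 -0.2166]]
batt y yaw 78.38775970095281 0.027731073780715768
[[ 0.5193 -0.2043]
 [ 0.5115 -0.2319]] 74.21370616130439
fit [ 0.5142 -0.2161 -0.2534  0.062 ] -14.517291630581632 70.9230813824534 368.7135
```

```bash
cat >> h.py <<'E'
def go(pos,yw,s=None):
    """shift/turn units from the measured pose to tool-down pose with tool y at yaw yw (deg)"""
    s=s or get_state();R=Ro.from_quat(s["tcp_rot"])
    a=np.radians(yw);Y=np.array([np.cos(a),np.sin(a),0]);Z=np.array([0,0,-1.]);G=Ro.from_matrix(np.c_[np.cross(Y,Z),Y,Z])
    print("shift",(R.inv().apply(np.array(pos)-s["eef_pos"])/.75).round(4),"twist",np.round(np.degrees((R.inv()*G).as_rotvec())/60,3))
def st():
    s=get_state();print("t",round(s["time"],2),"pos",s["eef_pos"].round(4),"yaw",round(yaw(),1),"F",s["contact_force"].round(1),"open",round(s["opening"],3),"ff",round(s["finger_force"],1),"q",s["qpos"].round(2))
E
python3 -c "
from h import *
st();go((.5055,.0953,.15),108.1)"
```

```text
t 2.3 pos [0.1649 0.6545 0.2313] yaw 75.9 F [-0.2  0.6 -0.2] open 0.997 ff 0.0 q [ 1.17  0.29  1.58 -0.    1.28 -0.15]
shift [-0.6226 -0.6121  0.1085] twist [-0.    -0.    -0.537]
```

Call:
{"op": "arm_command", "data": {
  "steps": [
    {"translation":[-0.055,-0.055,0],"twist":[0,0,-0.06],"fingers":-1},
    {"translation":[-0.11,-0.11,0],"twist":[0,0,-0.12],"fingers":-1},
    {"translation":[-0.165,-0.165,0],"twist":[0,0,-0.18],"fingers":-1},
    {"translation":[-0.22,-0.22,0],"twist":[0,0,-0.24],"fingers":-1},
    {"translation":[-0.28,-0.28,0],"twist":[0,0,-0.3],"fingers":-1}
  ]
}}

```text
time: 2.92
eef_pos: [0.3173, 0.3991, 0.2317]
tcp_rot: [-0.035, 0.999, 0.0, 0.0]
contact_force: [0.7, -0.8, 0.5]
opening: 0.001
finger_force: 0.0
```

```bash
python3 -c "
from h import *
st();go((.5055,.0953,.12),108.1)"
```

```text
t 2.92 pos [0.3173 0.3991 0.2317] yaw 94.0 F [ 0.7 -0.8  0.5] open 0.001 ff 0.0 q [ 0.7  -0.08  1.98 -0.    1.25 -0.94]
shift [-0.2217 -0.4218  0.1489] twist [ 0.     0.001 -0.235]
```

Call:
{"op": "arm_command", "data": {
  "steps": [
    {"translation":[-0.03,-0.06,0],"twist":[0,0,-0.06],"fingers":-1},
    {"translation":[-0.06,-0.13,0],"twist":[0,0,-0.12],"fingers":-1},
    {"translation":[-0.1,-0.19,0],"twist":[0,0,-0.18],"fingers":-1},
    {"translation":[-0.13,-0.26,0.02],"twist":[0,0,-0.235],"fingers":-1},
    {"translation":[-0.17,-0.33,0.04],"twist":[0,0,-0.235],"fingers":-1}
  ]
}}

```text
time: 3.55
eef_pos: [0.4613, 0.1607, 0.2017]
tcp_rot: [-0.156, 0.988, 0.0, 0.001]
contact_force: [0.6, 0.4, 0.1]
opening: 0.0
finger_force: 0.0
```

```bash
python3 -c "
from h import *
st();go((.5055,.0953,.1),108.1)"
```

```text
t 3.55 pos [0.4613 0.1607 0.2017] yaw 108.0 F [0.6 0.4 0.1] open 0.0 ff 0.0 q [ 0.13 -0.11  2.05  0.    1.19 -1.76]
shift [-0.0289 -0.1011  0.1356] twist [-0.     0.002 -0.002]
```

Call:
{"op": "arm_command", "data": {
  "steps": [
    {"translation":[-0.015,-0.05,0.05],"twist":[0,0,0],"fingers":-1},
    {"translation":[-0.029,-0.101,0.1],"twist":[0,0,0],"fingers":-1},
    {"translation":[-0.029,-0.101,0.1356],"twist":[0,0,0],"fingers":-1},
    {"translation":[-0.029,-0.101,0.15],"twist":[0,0,0],"fingers":-1},
    {"translation":[-0.029,-0.101,0.155],"twist":[0,0,0],"fingers":-1}
  ]
}}

```text
time: 4.18
eef_pos: [0.5044, 0.0972, 0.085]
tcp_rot: [-0.156, 0.988, 0.0, -0.0]
contact_force: [-0.7, -1.4, 0.7]
opening: -0.003
finger_force: 0.0
```

```bash
python3 -c "
from h import *
st();go((.5055,.0953,.078),108.1)
T=read_camera('top');i=T['pixels'][150:270,100:260,::-1]
cv2.imwrite('pics/press1.png',cv2.resize(i,None,fx=4,fy=4,interpolation=cv2.INTER_CUBIC))
print(blobs(T,(5,120,120),(22,255,255),(205,190,245,225))[0])"
```

```text
t 4.17 pos [0.5044 0.0972 0.085 ] yaw 108.0 F [-0.7 -1.4  0.7] open -0.003 ff 0.0 q [-0.01  0.11  2.08  0.    0.96 -1.89]
shift [-0.0006 -0.0028  0.0093] twist [ 0.    -0.    -0.002]
[]
```

Call:
{"op": "arm_command", "data": {
  "steps": [
    {"translation":[0,-0.002,0.003],"twist":[0,0,0],"fingers":-1},
    {"translation":[0,-0.002,0.006],"twist":[0,0,0],"fingers":-1},
    {"translation":[0,-0.002,0.009],"twist":[0,0,0],"fingers":-1},
    {"translation":[0,-0.002,0.0113],"twist":[0,0,0],"fingers":-1},
    {"translation":[0,-0.002,0.0113],"twist":[0,0,0],"fingers":-1}
  ]
}}

```text
time: 4.85
eef_pos: [0.5057, 0.0956, 0.0775]
tcp_rot: [-0.156, 0.988, 0.0, 0.001]
contact_force: [-1.1, 1.4, 4.9]
opening: -0.001
finger_force: 2.7
```

```bash
python3 -c "
from h import *
st();go((.5055,.0953,.077),108.1)"
```

```text
t 4.85 pos [0.5057 0.0956 0.0775] yaw 108.0 F [-1.1  1.4  4.9] open -0.001 ff 2.7 q [-0.01  0.12  2.08  0.    0.94 -1.9 ]
shift [ 0.0004 -0.0004  0.0007] twist [-0.     0.001 -0.002]
```

Call:
{"op": "arm_command", "data": {
  "steps": [
    {"translation":[0,0,0.002],"twist":[0,0,0],"fingers":-1},
    {"translation":[0,0,0.0025],"twist":[0,0,0],"fingers":-1},
    {"translation":[0,0.01,0.0025],"twist":[0,0,0],"fingers":-1},
    {"translation":[0,0.025,0.0025],"twist":[0,0,0],"fingers":-1},
    {"translation":[0,0.04,0.0025],"twist":[0,0,0],"fingers":-1}
  ]
}}

```text
time: 5.48
eef_pos: [0.4967, 0.1234, 0.0769]
tcp_rot: [-0.156, 0.988, -0.001, 0.001]
contact_force: [-3.0, -3.1, 11.3]
opening: -0.002
finger_force: 5.6
```

```bash
python3 -c "
from h import *
st();T=read_camera('top')
i=T['pixels'][150:270,100:260,::-1]
cv2.imwrite('pics/slide1.png',cv2.resize(i,None,fx=4,fy=4,interpolation=cv2.INTER_CUBIC))"
```

```text
t 5.47 pos [0.4967 0.1234 0.0769] yaw 108.0 F [-3.  -3.1 11.3] open -0.002 ff 5.6 q [ 0.05  0.12  2.09 -0.    0.94 -1.84]
```

View pics/slide1.png

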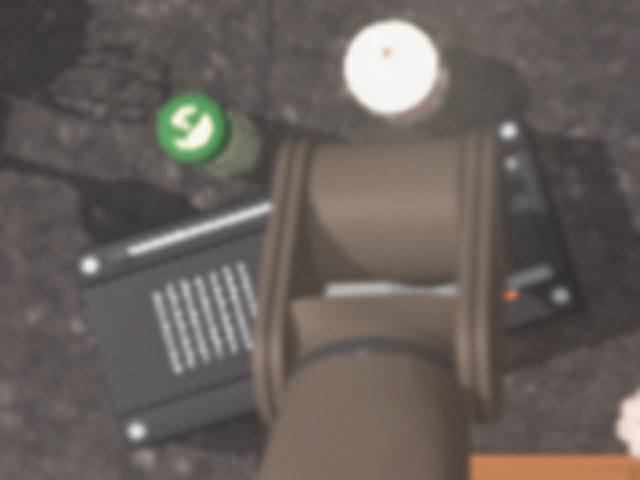

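The arm hides most of the radio, but the bay end at (530,220) is now dark, with no grey cover there. The cover is moving with the fingers.

Call:
{"op": "arm_command", "data": {
  "steps": [
    {"translation":[0,0.02,0],"twist":[0,0,0],"fingers":-1},
    {"translation":[0,0.04,0],"twist":[0,0,0],"fingers":-1},
    {"translation":[0,0.06,0],"twist":[0,0,0],"fingers":-1},
    {"translation":[0,0.08,0],"twist":[0,0,0],"fingers":-1},
    {"translation":[0,0.098,0],"twist":[0,0,0],"fingers":-1}
  ]
}}

```text
time: 6.15
eef_pos: [0.4738, 0.1938, 0.0768]
tcp_rot: [-0.157, 0.988, -0.001, 0.0]
contact_force: [-3.6, -2.5, 12.4]
opening: 0.003
finger_force: 5.9
```

Call:
{"op": "arm_command", "data": {
  "steps": [
    {"translation":[0,0.01,0],"twist":[0,0,0],"fingers":-1},
    {"translation":[0,0.018,0],"twist":[0,0,0],"fingers":-1},
    {"translation":[0,0.021,0],"twist":[0,0,0],"fingers":-1},
    {"translation":[0,0.021,0],"twist":[0,0,0],"fingers":-1}
  ]
}}

```text
time: 6.65
eef_pos: [0.4701, 0.2078, 0.0769]
tcp_rot: [-0.157, 0.988, -0.002, 0.002]
contact_force: [-1.0, -5.6, 9.5]
opening: -0.001
finger_force: 5.0
```

```bash
python3 -c "
from h import *
st();c=np.array([.4685,.2099]);d=np.array([-.3105,.9506]);p=get_state()['eef_pos'][:2]-c;print(p@d,p@[d[1],-d[0]])"
```

```text
t 6.65 pos [0.4701 0.2078 0.0769] yaw 108.1 F [-1.  -5.6  9.5] open -0.001 ff 5.0 q [ 0.22  0.12  2.08 -0.    0.94 -1.66]
-0.002464386192534205 0.0009257085151657502
```

Call:
{"op": "arm_command", "data": {
  "steps": [
    {"translation":[0,0,-0.02],"twist":[0,0,0],"fingers":-1},
    {"translation":[0,0,-0.07],"twist":[0,0,0],"fingers":-1},
    {"translation":[0,-0.06,-0.13],"twist":[0,0,0.1],"fingers":1},
    {"translation":[0,-0.14,-0.13],"twist":[0,0,0.2],"fingers":1},
    {"translation":[0,-0.22,-0.13],"twist":[0,0,0.3],"fingers":1}
  ]
}}

```text
time: 7.28
eef_pos: [0.5195, 0.0508, 0.1733]
tcp_rot: [0.002, 1.0, 0.0, 0.001]
contact_force: [1.0, -0.1, -0.1]
opening: 0.636
finger_force: 0.0
```

```bash
python3 -c "
from h import *
st();go((.5145,-.217,.174),77)"
```

```text
t 7.28 pos [0.5195 0.0508 0.1733] yaw 89.8 F [ 1.  -0.1 -0.1] open 0.636 ff 0.0 q [-0.1   0.    2.    0.    1.13 -1.67]
shift [ 0.0056 -0.3571 -0.0011] twist [0.    0.002 0.214]
```

Call:
{"op": "arm_command", "data": {
  "steps": [
    {"translation":[0,-0.08,0],"twist":[0,0,0.1],"fingers":1},
    {"translation":[0.002,-0.16,0],"twist":[0,0,0.214],"fingers":1},
    {"translation":[0.004,-0.24,0],"twist":[0,0,0.214],"fingers":1},
    {"translation":[0.005,-0.31,0],"twist":[0,0,0.214],"fingers":1},
    {"translation":[0.0056,-0.357,0],"twist":[0,0,0.214],"fingers":1}
  ]
}}

```text
time: 7.9
eef_pos: [0.514, -0.2178, 0.1721]
tcp_rot: [0.113, 0.994, 0.0, -0.0]
contact_force: [1.6, -0.1, 0.2]
opening: 1.002
finger_force: 0.0
```

```bash
python3 -c "
from h import *
st();go((.5145,-.217,.028),77)
T=read_camera('top');S=read_camera('scene')
print([b for b in blobs(T,(5,120,120),(22,255,255),(160,190,235,250))[0]]);print([b for b in blobs(S,(5,120,120),(22,255,255),(160,160,250,215))[0]])
a=T['pixels'][150:270,100:260,::-1];b=S['pixels'][150:290,130:370,::-1]
cv2.imwrite('pics/open.png',np.vstack([cv2.resize(a,(480,280*480//373)) if 0 else cv2.resize(a,(372,280),interpolation=2),cv2.resize(b,(372,217),interpolation=2)]))"
```

```text
t 7.9 pos [ 0.514  -0.2178  0.1721] yaw 77.0 F [ 1.6 -0.1  0.2] open 1.002 ff 0.0 q [-0.58  0.09  1.92  0.    1.14 -1.93]
shift [-0.0005  0.0011  0.1921] twist [ 0.001 -0.001  0.   ]
[(array([195.68, 196.31]), [177, 190, 41, 13, 74]), (array([213.5 , 205.17]), [211, 205, 6, 2, 6]), (array([182.78, 219.09]), [180, 217, 6, 5, 23]), (array([208.24, 229.6 ]), [187, 223, 42, 14, 68])]
[(array([203.61, 178.  ]), [198, 176, 13, 5, 18]), (array([186.33, 182.11]), [185, 181, 4, 3, 9]), (array([217.81, 182.06]), [212, 180, 13, 5, 16]), (array([189.12, 189.75]), [187, 189, 5, 3, 8])]
```

View pics/open.png

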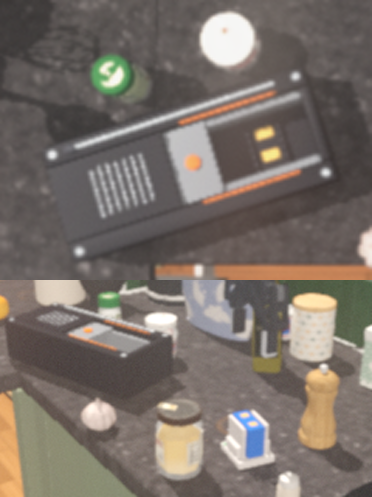

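The catch is now beside the deck at top (183,219). The cover is open, showing the bay with gold contacts at about (214,207), and the gripper hangs over the charger.

Call:
{"op": "arm_command", "data": {
  "steps": [
    {"translation":[0,0.001,0.07],"twist":[0,0,0],"fingers":1},
    {"translation":[0,0.001,0.13],"twist":[0,0,0],"fingers":1},
    {"translation":[0,0.001,0.175],"twist":[0,0,0],"fingers":1},
    {"translation":[0,0.001,0.202],"twist":[0,0,0],"fingers":1},
    {"translation":[0,0.001,0.202],"twist":[0,0,0],"fingers":0.5}
  ],
  "grip_force": 35
}}

```text
time: 8.62
eef_pos: [0.5132, -0.2129, 0.0186]
tcp_rot: [0.112, 0.994, 0.001, -0.002]
contact_force: [-0.3, -0.2, 0.6]
opening: 0.818
finger_force: 0.6
```

Call:
{"op": "arm_command", "data": {
  "steps": [
    {"translation":[0,0,0],"twist":[0,0,0],"fingers":-1},
    {"translation":[0,0,0],"twist":[0,0,0],"fingers":-1},
    {"translation":[0,0,0],"twist":[0,0,0],"fingers":-1},
    {"translation":[0,0,0],"twist":[0,0,0],"fingers":-1}
  ]
}}

```text
time: 9.12
eef_pos: [0.5152, -0.2151, 0.0213]
tcp_rot: [0.112, 0.994, -0.0, 0.0]
contact_force: [-0.7, 1.4, 0.9]
opening: 0.674
finger_force: 39.0
```

```bash
python3 -c "
from h import *
st();T=read_camera('top');c=np.array([.4685,.2099]);d=np.array([-.3105,.9506])
for z in(.077,.081):
  p=onplane(T,np.array([182.78,219.09]),z)-c;print(p@d,p@[d[1],-d[0]])"
```

```text
t 9.12 pos [ 0.5152 -0.2151  0.0213] yaw 77.1 F [-0.7  1.4  0.9] open 0.674 ff 39.0 q [-0.58  0.3   1.99  0.    0.85 -1.92]
-0.005057467394789887 -9.559929284866165e-05
-0.005763043097990597 -0.0004671629886100095
```

Call:
{"op": "arm_command", "data": {
  "steps": [
    {"translation":[0,0,-0.02],"twist":[0,0,0],"fingers":-1},
    {"translation":[0,0,-0.06],"twist":[0,0,0],"fingers":-1},
    {"translation":[0,0,-0.1],"twist":[0,0,0],"fingers":-1},
    {"translation":[0,0,-0.11],"twist":[0,0,0],"fingers":-1}
  ]
}}

```text
time: 9.68
eef_pos: [0.5166, -0.2163, 0.1066]
tcp_rot: [0.112, 0.994, -0.001, 0.003]
contact_force: [0.1, 0.1, -1.1]
opening: 0.672
finger_force: 38.7
```

```bash
python3 -c "
from h import *
st();go((.53,-.07,.06),18)"
```

```text
t 9.68 pos [ 0.5166 -0.2163  0.1066] yaw 77.1 F [ 0.1  0.1 -1.1] open 0.672 ff 38.7 q [-0.58  0.17  1.96 -0.    1.01 -1.92]
shift [0.0265 0.1942 0.0616] twist [0.001 0.006 0.985]
```

Call:
{"op": "arm_command", "data": {
  "steps": [
    {"translation":[0,0.04,0],"twist":[0,0,0.16],"fingers":-1},
    {"translation":[0.005,0.08,0],"twist":[0,0,0.32],"fingers":-1},
    {"translation":[0.01,0.12,0],"twist":[0,0,0.48],"fingers":-1},
    {"translation":[0.02,0.16,0],"twist":[0,0,0.64],"fingers":-1},
    {"translation":[0.0265,0.194,0.02],"twist":[0,0,0.8],"fingers":-1}
  ]
}}

```text
time: 10.3
eef_pos: [0.5285, -0.068, 0.0887]
tcp_rot: [0.509, 0.861, 0.0, 0.001]
contact_force: [-0.5, -0.1, -2.0]
opening: 0.676
finger_force: 38.8
```

```bash
python3 -c "
from h import *
st();go((.53,-.07,.0113),18)"
```

```text
t 10.3 pos [ 0.5285 -0.068   0.0887] yaw 28.8 F [-0.5 -0.1 -2. ] open 0.676 ff 38.8 q [-0.32  0.14  2.03  0.    0.97 -0.82]
shift [-0.0032  0.0003  0.1032] twist [0.002 0.001 0.18 ]
```

Call:
{"op": "arm_command", "data": {
  "steps": [
    {"translation":[0,0,0.03],"twist":[0,0,0.1],"fingers":-1},
    {"translation":[0,0,0.06],"twist":[0,0,0.18],"fingers":-1},
    {"translation":[0,0,0.085],"twist":[0,0,0.18],"fingers":-1},
    {"translation":[0,0,0.095],"twist":[0,0,0.18],"fingers":-1},
    {"translation":[0,0,0.095],"twist":[0,0,0.18],"fingers":-1}
  ]
}}

```text
time: 10.92
eef_pos: [0.5277, -0.0689, 0.0165]
tcp_rot: [0.585, 0.811, -0.0, -0.001]
contact_force: [0.5, 1.5, -0.9]
opening: 0.677
finger_force: 38.8
```

```bash
python3 -c "
from h import *
st()"
```

```text
t 10.93 pos [ 0.5277 -0.0689  0.0165] yaw 18.3 F [ 0.5  1.5 -0.9] open 0.677 ff 38.8 q [-0.32  0.26  2.05 -0.    0.83 -0.64]
```

Call:
{"op": "arm_command", "data": {
  "steps": [
    {"translation":[0,0,0.003],"twist":[0,0,0],"fingers":-1},
    {"translation":[0,0,0.006],"twist":[0,0,0],"fingers":-1},
    {"translation":[0,0,0.008],"twist":[0,0,0],"fingers":-1},
    {"translation":[0,0,0.009],"twist":[0,0,0],"fingers":-1}
  ]
}}

```text
time: 11.42
eef_pos: [0.528, -0.0688, 0.0103]
tcp_rot: [0.586, 0.811, 0.0, 0.0]
contact_force: [0.0, -0.4, -0.6]
opening: 0.674
finger_force: 38.8
```

```bash
python3 -c "
from h import *
st()"
```

```text
t 11.43 pos [ 0.528  -0.0688  0.0103] yaw 18.3 F [ 0.  -0.4 -0.6] open 0.674 ff 38.8 q [-0.32  0.27  2.05 -0.    0.82 -0.64]
```

Call:
{"op": "arm_command", "data": {
  "steps": [
    {"translation":[0,0,0.001],"twist":[0,0,0],"fingers":-1},
    {"translation":[0,0,0.002],"twist":[0,0,0],"fingers":-1},
    {"translation":[0,0,0.002],"twist":[0,0,0],"fingers":-1}
  ]
}}

```text
time: 11.8
eef_pos: [0.528, -0.0689, 0.0093]
tcp_rot: [0.586, 0.811, -0.0, -0.0]
contact_force: [-2.6, 0.8, 4.3]
opening: 0.676
finger_force: 39.3
```

```bash
python3 -c "
from h import *
st()"
```

```text
t 11.8 pos [ 0.528  -0.0689  0.0093] yaw 18.3 F [-2.6  0.8  4.3] open 0.676 ff 39.3 q [-0.32  0.28  2.05 -0.    0.81 -0.64]
```

Call:
{"op": "arm_command", "data": {
  "steps": [
    {"translation":[0,0,0],"twist":[0,0,0],"fingers":1},
    {"translation":[0,0,0],"twist":[0,0,0],"fingers":1},
    {"translation":[0,0,0],"twist":[0,0,0],"fingers":1},
    {"translation":[0,0,-0.03],"twist":[0,0,0],"fingers":1},
    {"translation":[0,0,-0.1],"twist":[0,0,0],"fingers":1}
  ]
}}

```text
time: 12.42
eef_pos: [0.5255, -0.0681, 0.0816]
tcp_rot: [0.586, 0.811, -0.001, -0.003]
contact_force: [0.4, -0.7, -0.1]
opening: 1.001
finger_force: 0.0
```

Call:
{"op": "arm_command", "data": {
  "steps": [
    {"translation":[0,0,-0.04],"twist":[0,0,-0.17],"fingers":1},
    {"translation":[0,0,-0.06],"twist":[0,0,-0.34],"fingers":1},
    {"translation":[0,0,-0.06],"twist":[0,0,-0.51],"fingers":1},
    {"translation":[0,0,-0.06],"twist":[0,0,-0.68],"fingers":1},
    {"translation":[0,0,-0.06],"twist":[0,0,-0.85],"fingers":1}
  ]
}}

```text
time: 13.05
eef_pos: [0.5279, -0.0688, 0.1287]
tcp_rot: [0.177, 0.984, -0.0, 0.0]
contact_force: [0.7, 0.2, 0.9]
opening: 1.001
finger_force: 0.0
```

Call:
{"op": "arm_command", "data": {
  "steps": [
    {"translation":[0,0,0],"twist":[0,0,-0.17],"fingers":1},
    {"translation":[0,0,0],"twist":[0,0,-0.34],"fingers":1},
    {"translation":[0,0,0],"twist":[0,0,-0.51],"fingers":1},
    {"translation":[0,0,0],"twist":[0,0,-0.65],"fingers":1},
    {"translation":[0,0,0],"twist":[0,0,-0.65],"fingers":1}
  ]
}}

```text
time: 13.68
eef_pos: [0.5279, -0.0688, 0.1286]
tcp_rot: [-0.158, 0.987, 0.0, -0.0]
contact_force: [0.6, -0.4, -0.0]
opening: 1.003
finger_force: 0.0
```

```bash
python3 -c "
from h import *
st();go((.528,-.0689,.015),108.2)
S=read_camera('scene');print([(np.round(d['point']),round(d['conf'],2)) for d in recognise(S,'battery')])
b=S['pixels'][140:300,130:370,::-1];cv2.imwrite('pics/regrasp.png',cv2.resize(b,None,fx=2.5,fy=2.5,interpolation=2))"
```

```text
t 13.68 pos [ 0.5279 -0.0688  0.1286] yaw 108.2 F [ 0.6 -0.4 -0. ] open 1.003 ff 0.0 q [-0.32  0.08  2.01 -0.    1.05 -2.21]
shift [-1.000e-04 -2.000e-04  1.514e-01] twist [ 0. -0.  0.]
[(array([224., 261.]), 0.65), (array([196., 190.]), 0.26)]
```

View pics/regrasp.png

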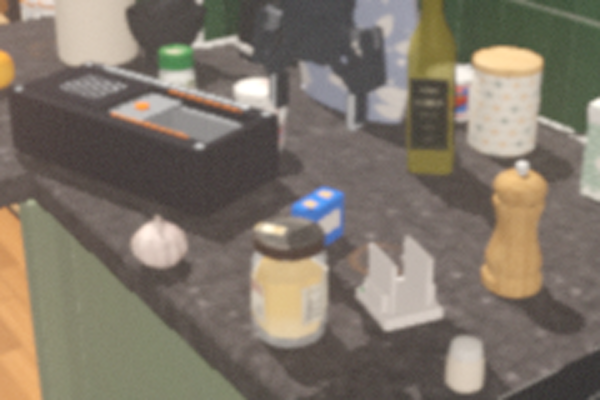

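The battery stands upright on the worktop at about (320,215) in the crop. The charger is empty, and the open gripper is above the battery.

Call:
{"op": "arm_command", "data": {
  "steps": [
    {"translation":[0,0,0.07],"twist":[0,0,0],"fingers":1},
    {"translation":[0,0,0.12],"twist":[0,0,0],"fingers":1},
    {"translation":[0,0,0.145],"twist":[0,0,0],"fingers":1},
    {"translation":[0,0,0.151],"twist":[0,0,0],"fingers":0.2},
    {"translation":[0,0,0.151],"twist":[0,0,0],"fingers":-0.1}
  ]
}}

```text
time: 14.4
eef_pos: [0.5289, -0.0691, 0.0165]
tcp_rot: [-0.159, 0.987, -0.0, 0.001]
contact_force: [-0.0, -0.2, -0.3]
opening: 0.605
finger_force: 0.0
```

Call:
{"op": "arm_command", "data": {
  "steps": [
    {"translation":[0,0,0],"twist":[0,0,0],"fingers":-1},
    {"translation":[0,0,0],"twist":[0,0,0],"fingers":-1},
    {"translation":[0,0,0],"twist":[0,0,0],"fingers":-1},
    {"translation":[0,0,0],"twist":[0,0,0],"fingers":-1}
  ]
}}

```text
time: 14.9
eef_pos: [0.5294, -0.0693, 0.0172]
tcp_rot: [-0.159, 0.987, -0.001, 0.001]
contact_force: [-1.2, -0.3, 5.6]
opening: 0.326
finger_force: 36.0
```

```bash
python3 -c "
from h import *
st()"
```

```text
t 14.9 pos [ 0.5294 -0.0693  0.0172] yaw 108.3 F [-1.2 -0.3  5.6] open 0.326 ff 36.0 q [-0.32  0.26  2.05 -0.    0.83 -2.21]
```

Call:
{"op": "arm_command", "data": {
  "steps": [
    {"translation":[0,0,-0.02],"twist":[0,0,0],"fingers":-1},
    {"translation":[0,0,-0.08],"twist":[0,0,0],"fingers":-1},
    {"translation":[0,0,-0.14],"twist":[0,0,0],"fingers":-1},
    {"translation":[0,0,-0.175],"twist":[0,0,0],"fingers":-1}
  ]
}}

```text
time: 15.4
eef_pos: [0.5284, -0.0689, 0.1496]
tcp_rot: [-0.159, 0.987, -0.001, 0.001]
contact_force: [1.3, 0.4, -2.1]
opening: 0.32
finger_force: 35.0
```

```bash
python3 -c "
from h import *
st();go((.4957,.1275,.148),108.1)
T=read_camera('top');print(proj(T,[.4957,.1267,.012]),[b for b in blobs(T,(15,90,120),(32,255,255),(200,190,235,230),3)[0]])"
```

```text
t 15.4 pos [ 0.5284 -0.0689  0.1496] yaw 108.3 F [ 1.3  0.4 -2.1] open 0.32 ff 35.0 q [-0.32  0.06  2.    0.    1.09 -2.21]
shift [-0.0409  0.2622  0.0018] twist [-0.002  0.002  0.004]
[[214.70987211 210.99859907]] [(array([213.02, 206.56]), [209, 204, 9, 6, 43]), (array([216.  , 215.83]), [212, 213, 9, 7, 48])]
```

Call:
{"op": "arm_command", "data": {
  "steps": [
    {"translation":[-0.01,0.06,0],"twist":[0,0,0],"fingers":-1},
    {"translation":[-0.02,0.13,0],"twist":[0,0,0],"fingers":-1},
    {"translation":[-0.03,0.2,0],"twist":[0,0,0],"fingers":-1},
    {"translation":[-0.041,0.262,0],"twist":[0,0,0],"fingers":-1},
    {"translation":[-0.041,0.262,0],"twist":[0,0,0],"fingers":-1}
  ]
}}

```text
time: 16.08
eef_pos: [0.4935, 0.1299, 0.1456]
tcp_rot: [-0.162, 0.987, 0.0, -0.001]
contact_force: [-0.6, -1.5, -2.0]
opening: 0.319
finger_force: 35.4
```

```bash
python3 -c "
from h import *
st();go((.4957,.1275,.08),108.1)
S=read_camera('scene');b=S['pixels'][110:230,130:290,::-1];cv2.imwrite('pics/above.png',cv2.resize(b,None,fx=4,fy=4,interpolation=2))"
```

```text
t 16.07 pos [0.4935 0.1299 0.1456] yaw 108.6 F [-0.6 -1.5 -2. ] open 0.319 ff 35.4 q [ 0.06  0.01  2.05  0.    1.08 -1.84]
shift [-0.002  -0.0041  0.0875] twist [ 0.001 -0.002  0.008]
```

View pics/above.png

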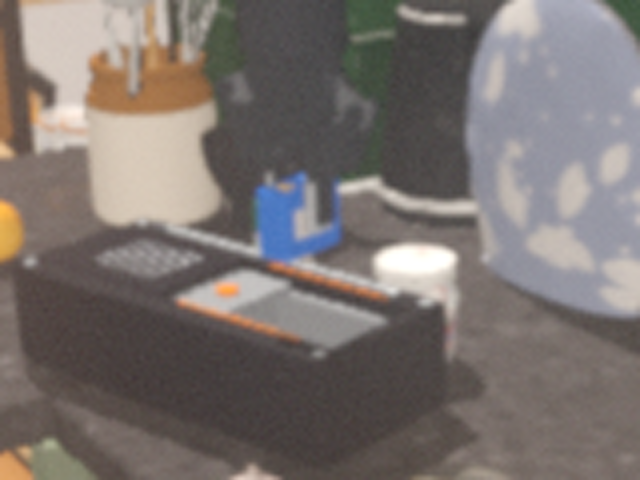

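The battery hangs upright in the fingers at (300,220), over the radio. The open bay and the raised orange catch at (228,290) are visible below it.

Call:
{"op": "arm_command", "data": {
  "steps": [
    {"translation":[0,0,0.01],"twist":[0,0,0],"fingers":-1},
    {"translation":[0,0,0.03],"twist":[0,0,0],"fingers":-1},
    {"translation":[0,0,0.04],"twist":[0,0,0],"fingers":-1},
    {"translation":[0,0,0.04],"twist":[0,0,0],"fingers":-1}
  ]
}}

```text
time: 16.62
eef_pos: [0.4946, 0.1268, 0.1152]
tcp_rot: [-0.159, 0.987, 0.0, -0.001]
contact_force: [0.1, 0.3, -1.8]
opening: 0.323
finger_force: 35.4
```

```bash
python3 -c "
from h import *
st();go((.4957,.1275,.045),108.1)
S=read_camera('scene')
B=blobs(S,(100,90,50),(130,255,255),(150,120,250,215))[0];print(B)"
```

```text
t 16.62 pos [0.4946 0.1268 0.1152] yaw 108.3 F [ 0.1  0.3 -1.8] open 0.323 ff 35.4 q [ 0.05  0.06  2.07 -0.    1.02 -1.84]
shift [-0.002   0.0004  0.0936] twist [ 0.001 -0.003  0.003]
[(array([202.79, 176.14]), [196, 163, 20, 23, 213])]
```

Call:
{"op": "arm_command", "data": {
  "steps": [
    {"translation":[-0.001,0,0.03],"twist":[0,0,0],"fingers":-1},
    {"translation":[-0.0015,0,0.06],"twist":[0,0,0],"fingers":-1},
    {"translation":[-0.0015,0,0.085],"twist":[0,0,0],"fingers":-1},
    {"translation":[-0.0015,0,0.09],"twist":[0,0,0],"fingers":-1},
    {"translation":[-0.0015,0,0.09],"twist":[0,0,0],"fingers":-1}
  ]
}}

```text
time: 17.3
eef_pos: [0.4969, 0.1277, 0.0498]
tcp_rot: [-0.159, 0.987, -0.0, 0.0]
contact_force: [0.2, 0.0, -1.4]
opening: 0.322
finger_force: 35.3
```

```bash
python3 -c "
from h import *
st();go((.4957,.1275,.029),108.1)"
```

```text
t 17.3 pos [0.4969 0.1277 0.0498] yaw 108.3 F [ 0.2  0.  -1.4] open 0.322 ff 35.3 q [ 0.05  0.16  2.09 -0.    0.88 -1.84]
shift [0.0017 0.0003 0.0277] twist [-0.     0.001  0.004]
```

Lower slowly to about 2 mm above the expected floor contact.

Call:
{"op": "arm_command", "data": {
  "steps": [
    {"translation":[0.001,0,0.008],"twist":[0,0,0],"fingers":-1},
    {"translation":[0.001,0,0.015],"twist":[0,0,0],"fingers":-1},
    {"translation":[0.001,0,0.02],"twist":[0,0,0],"fingers":-1},
    {"translation":[0.001,0,0.024],"twist":[0,0,0],"fingers":-1},
    {"translation":[0.001,0,0.024],"twist":[0,0,0],"fingers":-1}
  ]
}}

```text
time: 17.92
eef_pos: [0.4955, 0.1275, 0.0309]
tcp_rot: [-0.159, 0.987, 0.0, -0.0]
contact_force: [0.5, 0.2, -1.5]
opening: 0.325
finger_force: 35.3
```

```bash
python3 -c "
from h import *
st();go((.4957,.1275,.029),108.1)"
```

```text
t 17.93 pos [0.4955 0.1275 0.0309] yaw 108.3 F [ 0.5  0.2 -1.5] open 0.325 ff 35.3 q [ 0.05  0.2   2.1  -0.    0.85 -1.84]
shift [-0.0003 -0.0001  0.0026] twist [ 0.    -0.001  0.004]
```

Call:
{"op": "arm_command", "data": {
  "steps": [
    {"translation":[0,0,0.001],"twist":[0,0,0],"fingers":-1},
    {"translation":[0,0,0.002],"twist":[0,0,0],"fingers":-1},
    {"translation":[0,0,0.003],"twist":[0,0,0],"fingers":-1},
    {"translation":[0,0,0.003],"twist":[0,0,0],"fingers":-1}
  ]
}}

```text
time: 18.42
eef_pos: [0.4959, 0.1275, 0.0293]
tcp_rot: [-0.159, 0.987, -0.0, 0.0]
contact_force: [0.0, -0.9, 0.9]
opening: 0.321
finger_force: 35.5
```

```bash
python3 -c "
from h import *
st()"
```

```text
t 18.43 pos [0.4959 0.1275 0.0293] yaw 108.3 F [ 0.  -0.9  0.9] open 0.321 ff 35.5 q [ 0.05  0.2   2.1  -0.    0.84 -1.84]
```

Call:
{"op": "arm_command", "data": {
  "steps": [
    {"translation":[0,0,0.001],"twist":[0,0,0],"fingers":-1},
    {"translation":[0,0,0.001],"twist":[0,0,0],"fingers":0.1},
    {"translation":[0,0,0.001],"twist":[0,0,0],"fingers":0.1},
    {"translation":[0,0,-0.005],"twist":[0,0,0],"fingers":0.1},
    {"translation":[0,0,-0.02],"twist":[0,0,0],"fingers":0.1}
  ]
}}

```text
time: 19.05
eef_pos: [0.4953, 0.1275, 0.044]
tcp_rot: [-0.159, 0.987, 0.0, -0.001]
contact_force: [0.4, 0.2, -0.5]
opening: 0.549
finger_force: 0.0
```

Call:
{"op": "arm_command", "data": {
  "steps": [
    {"translation":[0,0,-0.04],"twist":[0,0,0],"fingers":0.1},
    {"translation":[0,0,-0.1],"twist":[0,0,0],"fingers":0.1},
    {"translation":[0,0,-0.15],"twist":[0,0,0],"fingers":-1},
    {"translation":[0,0,-0.2],"twist":[0,0,0],"fingers":-1},
    {"translation":[0,-0.08,-0.2],"twist":[0,0,0],"fingers":-1}
  ]
}}

```text
time: 19.68
eef_pos: [0.5167, 0.0725, 0.1995]
tcp_rot: [-0.162, 0.987, -0.001, 0.005]
contact_force: [0.5, -0.6, -0.3]
opening: 0.002
finger_force: 0.0
```

Call:
{"op": "arm_command", "data": {
  "steps": [
    {"translation":[0,-0.08,0],"twist":[0,0,0],"fingers":-1},
    {"translation":[0,-0.16,0],"twist":[0,0,0],"fingers":-1},
    {"translation":[0,-0.2,0],"twist":[0,0,0],"fingers":-1}
  ]
}}

```text
time: 20.05
eef_pos: [0.5625, -0.0748, 0.1951]
tcp_rot: [-0.158, 0.987, -0.001, 0.001]
contact_force: [0.2, 1.0, 0.1]
opening: 0.001
finger_force: 0.0
```

```bash
python3 -c "
from h import *
st();T=read_camera('top');S=read_camera('scene')
c=np.array([.4685,.2099]);d=np.array([-.3105,.9506])
for z in(.081,):
  for b in blobs(T,(5,120,120),(22,255,255),(175,210,192,228))[0]: p=onplane(T,b[0],z);print(p,(p-c)@d,(p-c)@[d[1],-d[0]])
for b in blobs(T,(100,90,50),(130,255,255),(195,185,240,235))[0]: p=onplane(T,b[0],.062);print(b,p,(p-c)@d,(p-c)@[d[1],-d[0]])
a=T['pixels'][165:255,140:260,::-1];b=S['pixels'][150:220,130:250,::-1];f=lambda i:cv2.resize(i,None,fx=3.7,fy=3.7,interpolation=2)
cv2.imwrite('pics/in.png',np.vstack([f(a),f(b)]))"
```

```text
t 20.05 pos [ 0.5625 -0.0748  0.1951] yaw 108.2 F [0.2 1.  0.1] open 0.001 ff 0.0 q [-0.31  0.08  1.88 -0.    1.18 -2.2 ]
[0.46984739 0.20392521] -0.006097994196919431 -0.0005743450372281039
(array([212.15, 210.77]), [205, 200, 16, 22, 184]) [0.49359978 0.12782068] -0.08581807891386718 -0.0016257760178433264
```

View pics/in.png

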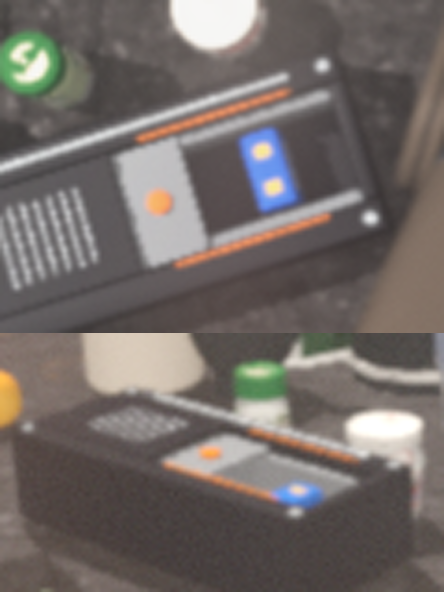

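The battery stands upright across the bay at about (268,170) in the upper crop, square between the ribs. The cover is still open with its catch up at (160,202).

```bash
python3 -c "
from h import *
st();go((.4702,.2055,.105),108.1)"
```

```text
t 20.15 pos [ 0.5626 -0.0749  0.195 ] yaw 108.1 F [0.1 1.1 0.3] open 0.003 ff 0.0 q [-0.31  0.08  1.88 -0.    1.18 -2.2 ]
shift [0.0011 0.3938 0.1194] twist [-0.001  0.001 -0.   ]
```

Call:
{"op": "arm_command", "data": {
  "steps": [
    {"translation":[0,0.08,0],"twist":[0,0,0],"fingers":-1},
    {"translation":[0,0.16,0],"twist":[0,0,0],"fingers":-1},
    {"translation":[0.001,0.24,0],"twist":[0,0,0],"fingers":-1},
    {"translation":[0.001,0.32,0],"twist":[0,0,0],"fingers":-1},
    {"translation":[0.001,0.39,0.02],"twist":[0,0,0],"fingers":-1}
  ]
}}

```text
time: 20.78
eef_pos: [0.4684, 0.2086, 0.181]
tcp_rot: [-0.16, 0.987, 0.0, 0.002]
contact_force: [1.0, 0.7, 0.3]
opening: 0.001
finger_force: 0.0
```

Call:
{"op": "arm_command", "data": {
  "steps": [
    {"translation":[0,0.003,0.05],"twist":[0,0,0],"fingers":-1},
    {"translation":[0,0.003,0.1],"twist":[0,0,0],"fingers":-1},
    {"translation":[0,0.003,0.1],"twist":[0,0,0],"fingers":-1},
    {"translation":[0,0.003,0.1],"twist":[0,0,0],"fingers":-1}
  ]
}}

```text
time: 21.28
eef_pos: [0.469, 0.2082, 0.1056]
tcp_rot: [-0.159, 0.987, 0.0, 0.001]
contact_force: [0.0, -0.6, 1.5]
opening: -0.002
finger_force: 0.0
```

```bash
python3 -c "
from h import *
st();go((.4702,.2055,.0775),108.1)"
```

```text
t 21.27 pos [0.469  0.2082 0.1056] yaw 108.3 F [ 0.  -0.6  1.5] open -0.002 ff 0.0 q [ 0.22  0.07  2.07  0.    1.   -1.67]
shift [-0.0003 -0.004   0.0375] twist [-0.     0.002  0.004]
```

Call:
{"op": "arm_command", "data": {
  "steps": [
    {"translation":[0,-0.004,0.02],"twist":[0,0,0],"fingers":-1},
    {"translation":[0,-0.004,0.03],"twist":[0,0,0],"fingers":-1},
    {"translation":[0,-0.004,0.035],"twist":[0,0,0],"fingers":-1},
    {"translation":[0,-0.004,0.0395],"twist":[0,0,0],"fingers":-1},
    {"translation":[0,-0.004,0.0395],"twist":[0,0,0],"fingers":-1}
  ]
}}

```text
time: 21.9
eef_pos: [0.4696, 0.2046, 0.0768]
tcp_rot: [-0.159, 0.987, -0.0, -0.001]
contact_force: [-6.0, -2.6, 14.2]
opening: -0.004
finger_force: 7.2
```

```bash
python3 -c "
from h import *
st()"
```

```text
t 21.9 pos [0.4696 0.2046 0.0768] yaw 108.3 F [-6.  -2.6 14.2] open -0.004 ff 7.2 q [ 0.21  0.12  2.08 -0.    0.94 -1.68]
```

Call:
{"op": "arm_command", "data": {
  "steps": [
    {"translation":[0,-0.01,0],"twist":[0,0,0],"fingers":-1},
    {"translation":[0,-0.025,0],"twist":[0,0,0],"fingers":-1},
    {"translation":[0,-0.04,0],"twist":[0,0,0],"fingers":-1},
    {"translation":[0,-0.06,0],"twist":[0,0,0],"fingers":-1},
    {"translation":[0,-0.08,0],"twist":[0,0,0],"fingers":-1}
  ]
}}

```text
time: 22.52
eef_pos: [0.4881, 0.1479, 0.0767]
tcp_rot: [-0.159, 0.987, 0.0, -0.001]
contact_force: [-7.2, -0.0, 15.1]
opening: 0.002
finger_force: 7.4
```

```bash
python3 -c "
from h import *
st();go((.5055,.0953,.0768),108.1)"
```

```text
t 22.52 pos [0.4881 0.1479 0.0767] yaw 108.3 F [-7.2 -0.  15.1] open 0.002 ff 7.4 q [ 0.09  0.11  2.09  0.    0.94 -1.8 ]
shift [ 0.0001 -0.0738 -0.0001] twist [ 0.001 -0.002  0.004]
```

Call:
{"op": "arm_command", "data": {
  "steps": [
    {"translation":[0,-0.02,0],"twist":[0,0,0],"fingers":-1},
    {"translation":[0,-0.04,0],"twist":[0,0,0],"fingers":-1},
    {"translation":[0,-0.058,0],"twist":[0,0,0],"fingers":-1},
    {"translation":[0,-0.07,0],"twist":[0,0,0],"fingers":-1},
    {"translation":[0,-0.076,0],"twist":[0,0,0],"fingers":-1}
  ]
}}

```text
time: 23.15
eef_pos: [0.5054, 0.0948, 0.0767]
tcp_rot: [-0.158, 0.987, 0.002, -0.002]
contact_force: [-8.5, 10.2, 16.4]
opening: 0.001
finger_force: 8.6
```

Call:
{"op": "arm_command", "data": {
  "steps": [
    {"translation":[0,-0.002,0],"twist":[0,0,0],"fingers":-1},
    {"translation":[0,-0.002,0],"twist":[0,0,0],"fingers":-1}
  ]
}}

```text
time: 23.4
eef_pos: [0.5057, 0.0947, 0.0767]
tcp_rot: [-0.158, 0.987, 0.003, -0.002]
contact_force: [-9.4, 7.3, 17.1]
opening: -0.004
finger_force: 8.1
```

```bash
python3 -c "
from h import *
st();c=np.array([.4685,.2099]);d=np.array([-.3105,.9506]);p=get_state()['eef_pos'][:2]-c;print(p@d,p@[d[1],-d[0]])"
```

```text
t 23.4 pos [0.5057 0.0947 0.0767] yaw 108.2 F [-9.4  7.3 17.1] open -0.004 ff 8.1 q [-0.01  0.12  2.08  0.01  0.95 -1.91]
-0.12106214456252838 -0.00045084453571248066
```

At the stop, with +y reaction force. Lift straight up, clear out and look.

Call:
{"op": "arm_command", "data": {
  "steps": [
    {"translation":[0,0,-0.02],"twist":[0,0,0],"fingers":-1},
    {"translation":[0,0,-0.08],"twist":[0,0,0],"fingers":-1},
    {"translation":[0,0,-0.16],"twist":[0,0,0],"fingers":-1},
    {"translation":[0,-0.08,-0.16],"twist":[0,0,0],"fingers":-1},
    {"translation":[0,-0.16,-0.16],"twist":[0,0,0],"fingers":-1}
  ]
}}

```text
time: 24.02
eef_pos: [0.5453, -0.0226, 0.1961]
tcp_rot: [-0.16, 0.987, -0.001, 0.002]
contact_force: [0.3, -0.1, -0.6]
opening: -0.002
finger_force: 0.0
```

Call:
{"op": "arm_command", "data": {
  "steps": [
    {"translation":[0,-0.06,0],"twist":[0,0,0],"fingers":-1},
    {"translation":[0,-0.12,0],"twist":[0,0,0],"fingers":-1},
    {"translation":[0,-0.12,0],"twist":[0,0,0],"fingers":-1},
    {"translation":[0,-0.12,0],"twist":[0,0,0],"fingers":-1}
  ]
}}

```text
time: 24.52
eef_pos: [0.5722, -0.1068, 0.194]
tcp_rot: [-0.159, 0.987, 0.0, -0.0]
contact_force: [0.4, -1.1, -0.2]
opening: -0.002
finger_force: 0.0
```

```bash
python3 -c "
from h import *
st();T=read_camera('top');S=read_camera('scene')
b=[b for b in blobs(T,(5,120,120),(22,255,255),(216,198,232,215))[0]];e=[b for b in blobs(S,(5,120,120),(22,255,255),(208,185,225,198))[0]];print(b,e)
r=tri(T,b[0][0],S,e[0][0]);c=np.array([.4685,.2099]);d=np.array([-.3105,.9506]);print(r.x,(r.x[:2]-c)@d,(r.x[:2]-c)@[d[1],-d[0]])
a=T['pixels'][165:255,130:290,::-1];b=S['pixels'][140:250,130:290,::-1];f=lambda i:cv2.resize(i,None,fx=2.9,fy=2.9,interpolation=2)
cv2.imwrite('pics/shut.png',np.vstack([f(a),f(b)]))"
```

```text
t 24.52 pos [ 0.5722 -0.1068  0.194 ] yaw 108.3 F [ 0.4 -1.1 -0.2] open -0.002 ff 0.0 q [-0.36  0.12  1.84  0.    1.18 -2.25]
[(array([223.44, 206.08]), [221, 204, 6, 5, 25])] [(array([215.58, 190.92]), [214, 190, 5, 3, 12])]
[0.5052778  0.09552656 0.07908367] -0.12014289726680868 -0.0005519714935517581
```

View pics/shut.png

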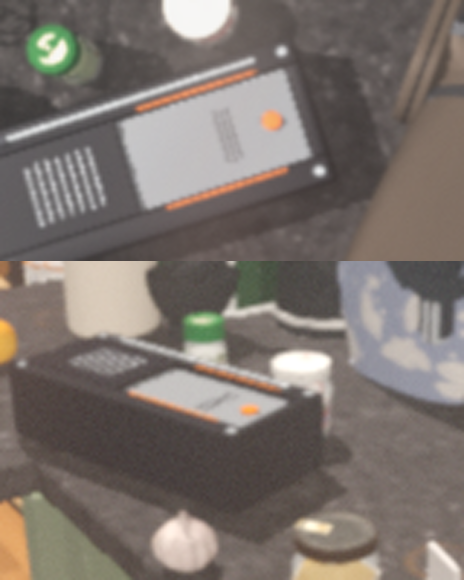

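The cover is shut. The catch is back at top (223.4,206.1) and scene (215.6,190.9), the same pixels and height as at the start, so it is up. The bystanders in view stand where they were.

```bash
python3 -c "
from plant import *
print(sign_off())"
```

```text
the job is handed in; nothing more can be done
None
```

The battery stands upright between the ribs of the radio's bay, the cover is slid fully shut with its catch up again, and I handed the job in at about 25 s of the 72 s allowed; the judge's result was not shown.

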